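# Sweep the moulded clips into the parts pen

### The job

Clear the bench for the next batch: with the fingertips, sweep the two black moulded clips that lie on the table in through the mouth of the yellow three-sided pen, until each lies flat and wholly inside it. Slide them gently along the table top, without gripping, lifting, flicking or jamming them hard against anything, and leave everything else on the table where it is.

Things in the scene. Friction and masses are not known exactly. Their poses are not given: they have to be found in the camera images.
- pen: yellow three-sided parts pen fixed to the table, open above and at its mouth, which faces local -y (about to the robot's right); local +y leads in. Inside it is 160 mm wide (local x -80 to +80) and 180 mm deep (local y -90 at the mouth to +90 at the back wall); walls 6 mm thick, 30 mm high, with a 12 mm wide rounded bead at each side wall's mouth end. No sill: the grey floor is level with the table and clips slide straight in. Origin: centre of the inner floor
- pen_mouth (a point): middle of the pen's mouth line, on the table (local 0, -90, 0 mm of the pen)
- clip_1: black moulded clip, 46 (local x) x 67 (local y) x 28 mm tall, about 18 to 36 g, horseshoe-shaped, lying flat on the table; it behaves as a solid block (nothing enters its opening), slides easily and pushes squarely at about its middle; origin under its centre, local z up
- clip_1_end_a (a point): middle of the +y end of clip_1, at table height, 33 mm from its origin
- clip_1_end_b (a point): middle of the -y end of clip_1, at table height, 33 mm from its origin
- clip_3: black moulded clip, 46 (local x) x 67 (local y) x 28 mm tall, about 18 to 36 g, horseshoe-shaped, lying flat on the table; it behaves as a solid block (nothing enters its opening), slides easily and pushes squarely at about its middle; origin under its centre, local z up
- clip_3_end_a (a point): middle of the +y end of clip_3, at table height, 33 mm from its origin
- clip_3_end_b (a point): middle of the -y end of clip_3, at table height, 33 mm from its origin
- bolt_1: steel bolt 13x15x36 mm standing on its head among the clips (it may stand in front of, behind or beside them); origin under its centre. To be left alone
- bolt_2: steel bolt 13x15x36 mm standing on its head, on the far side of the work; origin under its centre. To be left alone
- spare_punch: dark steel punch, 16 mm diameter, 53 mm tall, standing upright at the right; origin under its centre. To be left alone
- gauge_block: steel gauge block 22x56x12 mm lying flat on the far side of the work; origin under its centre. To be left alone
- ear_defenders: ear defenders, 151x151 mm and 80 mm tall, at the left end; origin under their centre. To be left alone
- calliper: slide calliper 73x225x11 mm lying at the right end; origin under its centre. To be left alone
- water_bottle: water bottle, 65 mm diameter, 204 mm tall, standing at the left end; origin under its centre. To be left alone

How it is judged:
At the end, for the whole second after the job is handed in: Both clips lie flat (tilt under 0.2 rad, underside under 10 mm above the table) and at rest inside the pen, between its side walls, with their centres at least 20 mm in from the mouth line and neither end more than 2 mm out of it; every bystander is within 20 mm of where it stood (x of clip_1 in the frame of pen between -0.08 and 0.08 m and y of clip_1 in the frame of pen between -0.07 and 0.09 m and y of each of clip_1_end_a, clip_1_end_b, clip_3_end_a, clip_3_end_b in the frame of pen above -0.092 m and height (world z) of each of clip_1, clip_3 below 0.01 m and angle between each of clip_1, clip_3's own z axis and vertical below 0.2 rad and linear speed of each of clip_1, clip_3 below 0.02 m/s and x of clip_3 in the frame of pen between -0.08 and 0.08 m and y of clip_3 in the frame of pen between -0.07 and 0.09 m and distance of each of bolt_1, bolt_2, spare_punch, gauge_block, ear_defenders, calliper, water_bottle from where it was at the start of the episode below 0.02 m); the robot touches nothing.
It fails at once if a clip is lifted or carried (more than 15 mm off the table) (height (world z) of any of clip_1, clip_3 above 0.015 m).
It fails at once if a clip is gripped, or jammed hard (over 20 N from the fingers) (contact force between the fingers and clip_1 above 20 N or contact force between the fingers and clip_3 above 20 N).
It fails at once if a clip is flicked (over 0.6 m/s) (linear speed of any of clip_1, clip_3 above 0.6 m/s).
It fails at once if a bystander is displaced by more than 20 mm or knocked over (distance of any of bolt_1, bolt_2, spare_punch, gauge_block, ear_defenders, calliper, water_bottle from where it was at the start of the episode above 0.02 m or angle between any of bolt_1, bolt_2, spare_punch, gauge_block, ear_defenders, calliper, water_bottle's own z axis and vertical above 0.5 rad).
It also fails if it takes over 72 s, if anything falls off the work surface, if the arm or the gripper's body presses on something with over 40 N, if the wrist force passes 120 N, or if a joint passes its speed limit or range.

### The arm

A 6-joint arm with a two-finger parallel gripper is mounted at the origin on a cart in front of the work surface, level with it; the furniture and walls round the work are solid. World frame = base frame: x ahead of the robot, y to its left, z up, the work surface at z = 0. Lengths are in m, angles in rad, forces in N, time in s.
With the tool pointing down it reaches from about 0.25 to 0.775 m from the base axis. Payload 4 kg.
Tool frame: the origin (TCP) lies on the centre line of the jaws, within the pads' length; the fingertips stand 17 mm ahead of it and the grasp point (between the pads) lies 2 mm behind it; z points along the fingers, y is the line along which they close (so a half turn about z gives the same grasp; the last joint's range is limited). The gripper opens to 94 mm and grips with 3 to 60 N. Pads are 16 mm wide; open, the fingers measure 119 mm over their backs; the gripper's body (75 mm by 177 mm) begins 78 mm behind the grasp point.
Start: joints at [1.017, 0.087, 1.371, -0, 1.684, -0.103], TCP at [0.24, 0.495, 0.223] pointing down, gripper open.
Joint ranges: [-3.1, 3.1], [-0.76, 2.03], [0.27, 2.55], [-1.08, 4.22], [0.17, 2.65], [-2.57, 2.57]. Speed limits (rad/s): [2.79, 2.79, 3.14, 3.14, 3.14, 3.14].

### API

Orientations are given as [roll, pitch, yaw] about the fixed x, y, z axes, in that order (R = Rz(yaw) Ry(pitch) Rx(roll)).
In Python, from bench import robot gives the robot as it stands.
- The arm moves only by the tool servo_tool, never from a script. Its argument "plan" is a list of rows, each a list of 7 numbers: the shift along the tool's x, y, z normalised to -1 to 1, where 1 is 0.1 m, then the turn, a rotation vector about the tool's x, y, z normalised to -1 to 1, where 1 is pi/2 rad, then the finger opening in mm, from 0 to 94. In form: [[x, y, z, ax, ay, az, gripper], ...]. A call has 1 to 12 rows; each row is the pose to reach, as a shift and turn from the pose commanded when the call began, along the tool's axes at that moment; what a row does not reach only later rows make up. A row lasts 1/12 s, in which the tool goes at most 41.7 mm and 7.16 degrees, less where a joint would pass 70% of its speed; a pose out of reach is approached as far as the arm can. A call with a number of a shift or a turn outside -1 to 1 is refused whole. A call with a gripper value outside its range is refused whole. The fingers move at their own pace and stop on an object; the grip force is fixed at half the most. Time passes only in rows, so rows that repeat a pose let the fingers close. It gives the time, the measured TCP pose, the force, the opening and the grip force at its end, in the units of the state.
- robot.get_obs(): the state, without advancing time (a new reading comes with each control period).
- robot.snapshot(name): name is "scene" or "top" or "wrist"; returns the picture (400x640x3 uint8, red, green, blue); there is no depth.
- robot.camera_params(name): a dict with "camera_matrix" (3x3 intrinsics, pixels), "distortion" ([k1, k2, p1, p2, k3] as OpenCV has them; the pictures are not rectified), "rvec" (rotation vector, rad) and "tvec" (3), from world to camera coordinates, as OpenCV has them; the wrist camera has in their place "tool_from_camera" (4x4, takes a point from camera to tool coordinates, whose origin is the TCP and whose axes are the flange's). Camera axes: x right, y down, z forward; pixel columns grow to the right and rows downward; lengths in m; the calibration is good to about 2 mm. A picture is of the moment at which its call begins: read the wrist's pose just before it. camera_params takes no time and is no camera call.
- robot.close_job(): hands the job in; it is judged then, once.
Trained networks look in the newest picture that a camera, given by its name, has taken for a name from the list of things; names that differ only in an ending like _2 or _b are one class to them, and where a whole thing is asked for, a point or a joint stands for the part that bears it (a point fixed in the world has none). Each returns a list of dicts, best first, with "conf" (0 to 1); they miss things now and then, are a little off and sometimes report something else, mostly with a low value. They report only what shows in the picture. A call takes as long as a camera call.
- robot.find_in(thing, camera): "extent" ([centre column, centre row, width, height] in pixels, round what is visible of it).
The state is a dict: "time": time; "joint_positions": joint angles; "qvel": joint speeds; "joint_torque": joint torques, N m; "tool_pos": TCP position; "ee_rot": TCP orientation; "wrist_force": force on the tool from outside, world axes, zero at the start; "wrist_torque": the same for the moment, N m; "width": finger opening in m; "finger_force": force on a finger pad.
Only numpy, scipy, OpenCV 4.12 (cv2) and the standard library are available. Lean on these libraries where they do the work, as an engineer would, in place of code of your own. Each camera call takes 0.05 s, during which the arm holds its last target. There are 200 camera calls.

## Working session

There is one attempt and no reset: what is moved stays moved. The work goes in short steps, Python scripts to look and compute and a tool call to move; the robot and the scene stay as the last step left them, time stands still between calls to the robot, and variables do not carry over. Pictures are saved under pics/ and viewed, at most 12 in all, crops included, and the job is handed in when it is done.

Besides the shell and the picture viewer there is one more tool, called as a command line: name --pt "numbers of a row" for each row, then --argument value for the rest. servo_tool: Moves the arm, as the interface text tells. Scaled input: -1 to 1 covers 0.1 m each way for a shift and pi/2 rad each way for a turn. Its arguments: {"type":"object","properties":{"plan":{"type":"array","items":{"type":"array","items":{"type":"number"}}}},"required":["plan"]}

```bash
mkdir -p pics
cat > h.py <<'E'
import numpy as np, cv2
from bench import robot
def snap(n,f=None):
    im=robot.snapshot(n)
    if f: cv2.imwrite('pics/'+f,im[:,:,::-1])
    return im
def px2w(cam,uv,z):
    p=robot.camera_params(cam);K=np.array(p["camera_matrix"]);D=np.array(p["distortion"])
    R=cv2.Rodrigues(np.array(p["rvec"]))[0];t=np.array(p["tvec"]).reshape(3)
    uv=np.array(uv,float).reshape(-1,1,2)
    n=cv2.undistortPoints(uv,K,D).reshape(-1,2)
    d=np.c_[n,np.ones(len(n))]@R; c=-R.T@t
    return c+d*((z-c[2])/d[:,2])[:,None]
E
python3 - <<'E'
from h import *
a=snap("top","top1.png");snap("scene","scene1.png")
for t in ["pen","clip_1","bolt_1","spare_punch","gauge_block","calliper","ear_defenders","water_bottle"]:
    for r in robot.find_in(t,"top")[:4]:
        e=r["extent"]; print(t,round(r["conf"],2),np.round(e,0),px2w("top",e[:2],0.01).round(3)[0])
o=robot.get_obs();print(o["tool_pos"],o["ee_rot"],o["time"])
p=robot.camera_params("top");R=cv2.Rodrigues(np.array(p["rvec"]))[0];print(-R.T@np.array(p["tvec"]).ravel())
E
```

```text
pen 0.86 [267. 214.  69.  56.] [0.48  0.231 0.01 ]
clip_1 0.59 [394. 212.  14.  16.] [ 0.486 -0.183  0.01 ]
gauge_block 0.7 [318. 173.   7.  14.] [0.616 0.066 0.01 ]
calliper 0.9 [456. 223.  19.  70.] [ 0.448 -0.385  0.01 ]
ear_defenders 0.64 [161. 239.  54.  49.] [0.404 0.57  0.01 ]
water_bottle 0.55 [168. 190.  42.  28.] [0.565 0.556 0.01 ]
water_bottle 0.49 [360. 195.  20.  15.] [ 0.541 -0.072  0.01 ]
[0.23962033 0.49504715 0.22253124] [3.14149803e+00 1.61435713e-05 2.69079355e+00] 0.5
[0.28965584 0.08862641 1.33067099]
```

View pics/top1.png

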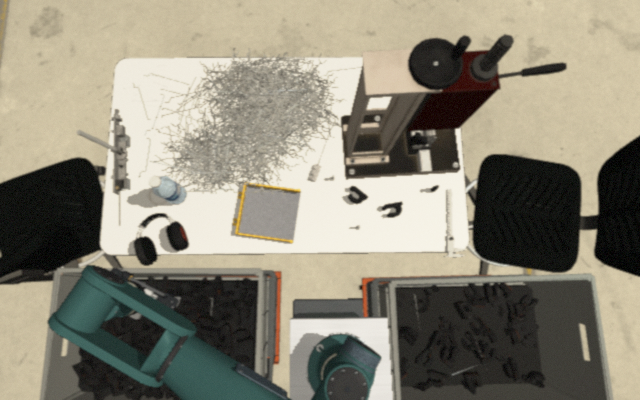

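View pics/scene1.png

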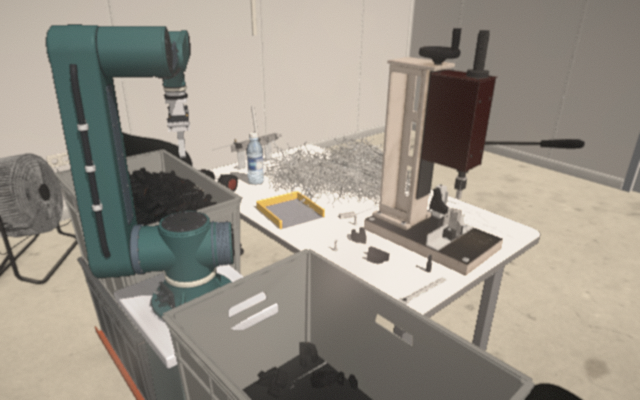

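Run:
```python
from h import *
a=snap("top")
c=a[160:250,225:445]
cv2.imwrite("pics/crop1.png",cv2.resize(c[:,:,::-1],None,fx=3.6,fy=3.6,interpolation=cv2.INTER_CUBIC))
g=a.max(axis=2)
# dark blobs on table
m=(g<95).astype(np.uint8); m[:160]=0;m[250:]=0;m[:,:300]=0;m[:,445:]=0
n,l,s,ce=cv2.connectedComponentsWithStats(m)
for i in range(1,n):
    if s[i,4]>5:
        pts=np.argwhere(l==i)[:,::-1].astype(np.float32)
        w=px2w("top",pts,0.014)[:,:2].astype(np.float32)
        print(s[i],ce[i].round(1),w.mean(0).round(3),[np.round(v,3) for v in cv2.minAreaRect(w)])
# pen yellow
h=cv2.cvtColor(a,cv2.COLOR_RGB2HSV);y=cv2.inRange(h,(15,120,100),(35,255,255));y[:,:200]=0;y[:,330:]=0;y[:160]=0;y[260:]=0
pts=np.argwhere(y>0)[:,::-1].astype(np.float32);w=px2w("top",pts,0.03)[:,:2].astype(np.float32)
r=cv2.minAreaRect(w);print(len(pts),r,cv2.boxPoints(r).round(3))
print(px2w("top",[[355,227],[329,178],[430,189],[345,177],[460,177]],0.0).round(3))
```

```text
[346 160  75  18 919] [384.5 168.3] [ 0.631 -0.157] [array([ 0.633, -0.15 ]), array([0.05 , 0.246]), np.float64(3.77)]
[432 160  13  12 154] [438.  165.4] [ 0.64  -0.336] [array([ 0.639, -0.336]), array([0.042, 0.038]), np.float64(89.593)]
[348 187  19  16 154] [356.3 195.5] [ 0.54  -0.061] [array([ 0.539, -0.057]), array([0.059, 0.045]), np.float64(49.889)]
[431 186   6   5  19] [433.6 188.4] [ 0.562 -0.316] [array([ 0.562, -0.317]), array([0.009, 0.022]), np.float64(43.558)]
[382 203  20  14 140] [393.2 208.7] [ 0.495 -0.18 ] [array([ 0.491, -0.177]), array([0.041, 0.065]), np.float64(9.079)]
411 ((0.4868789315223694, 0.23420566320419312), (0.1946752518415451, 0.1732175350189209), 81.92477416992188) [[0.387 0.15 ]
 [0.559 0.126]
 [0.586 0.318]
 [0.415 0.343]]
[[ 0.438 -0.055  0.   ]
 [ 0.603  0.028  0.   ]
 [ 0.563 -0.308  0.   ]
 [ 0.606 -0.026  0.   ]
 [ 0.603 -0.411  0.   ]]
```

View pics/crop1.png

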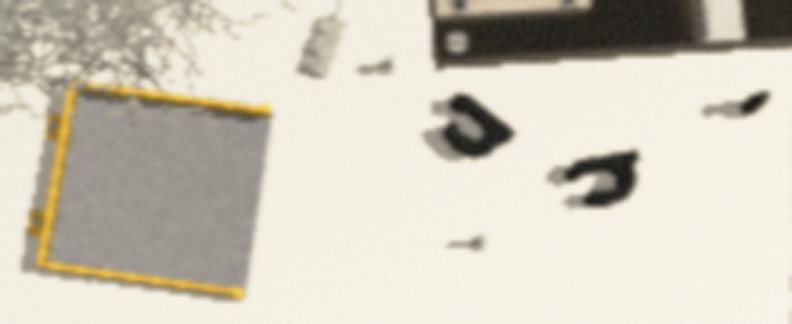

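The top view shows the pen mouth at about px (299,190)–(293,241). The clips are at (356,195) and (393,209), bolt_1 is at (356,227) and the press edge is along row 177. I'll align the tool with the pen and go over the clips to look closer.

servo_tool --pt "-1 -1 0 0 0 0.8 30" --pt "-1 -1 0 0 0 0.8 30" --pt "-1 -1 0 0 0 0.8 30" --pt "-1 -1 0 0 0 0.8 30" --pt "-1 -1 0 0 0 0.8 30" --pt "-1 -1 0 0 0 0.8 30" --pt "-1 -1 0 0 0 0.8 30" --pt "-1 -1 0 0 0 0.8 30" --pt "-1 -1 0 0 0 0.8 30" --pt "-1 -1 0 0 0 0.8 30" --pt "-1 -1 0 0 0 0.8 30"

```text
time: 1.47
tool_pos: [0.2861, 0.3614, 0.2226]
ee_rot: [3.141, -0.0, 1.432]
wrist_force: [0.0, -0.0, -0.0]
width: 0.0303
finger_force: 0.0
```

servo_tool --pt "-0.9 0.4 0 0 0 0 30" --pt "-0.9 0.4 0 0 0 0 30" --pt "-0.9 0.4 0 0 0 0 30" --pt "-0.9 0.4 0 0 0 0 30"

```text
time: 1.8
tool_pos: [0.3142, 0.2646, 0.2228]
ee_rot: [3.14, 0.0, 1.433]
wrist_force: [0.9, -0.2, -0.2]
width: 0.0297
finger_force: 0.0
```

servo_tool --pt "-0.9 0.4 0 0 0 0 30" --pt "-0.9 0.4 0 0 0 0 30" --pt "-0.9 0.4 0 0 0 0 30" --pt "-0.9 0.4 0 0 0 0 30"

```text
time: 2.13
tool_pos: [0.3415, 0.1707, 0.2227]
ee_rot: [3.141, 0.0, 1.432]
wrist_force: [-0.5, 0.3, 0.4]
width: 0.03
finger_force: 0.0
```

servo_tool --pt "-0.9 0.4 0 0 0 0 30" --pt "-0.9 0.4 0 0 0 0 30" --pt "-0.9 0.4 0 0 0 0 30" --pt "-0.9 0.4 0 0 0 0 30"

```text
time: 2.47
tool_pos: [0.369, 0.0766, 0.2225]
ee_rot: [3.141, -0.0, 1.432]
wrist_force: [0.3, 0.7, -0.1]
width: 0.0297
finger_force: 0.0
```

servo_tool --pt "-0.9 0.4 0 0 0 0 30" --pt "-0.9 0.4 0 0 0 0 30" --pt "-0.9 0.4 0 0 0 0 30" --pt "-0.9 0.4 0 0 0 0 30"

```text
time: 2.8
tool_pos: [0.3965, -0.0175, 0.2222]
ee_rot: [-3.141, -0.0, 1.433]
wrist_force: [-0.8, -0.5, 0.8]
width: 0.0301
finger_force: 0.0
```

```bash
cat >> h.py <<'E'
from scipy.spatial.transform import Rotation as Ro
def wpx(uv,z,o):
    p=robot.camera_params("wrist");K=np.array(p["camera_matrix"]);D=np.array(p["distortion"]);T=np.array(p["tool_from_camera"])
    R=Ro.from_euler('xyz',o["ee_rot"]).as_matrix()
    n=cv2.undistortPoints(np.array(uv,float).reshape(-1,1,2),K,D).reshape(-1,2)
    d=np.c_[n,np.ones(len(n))]@(R@T[:3,:3]).T; c=R@T[:3,3]+o["tool_pos"]
    return c+d*((z-c[2])/d[:,2])[:,None]
O=np.array([0.485,0.228]);EX=np.array([.990,-.139]);EY=np.array([.139,.990])
def pen(w):
    d=np.atleast_2d(w)[:,:2]-O; return np.c_[d@EX,d@EY].round(4)
E
python3 - <<'E'
from h import *
o=robot.get_obs();print(o["time"],o["tool_pos"],o["ee_rot"],o["width"],pen(o["tool_pos"]))
a=snap("wrist","w1.png")
for t in ["clip_1","bolt_1"]:
    for r in robot.find_in(t,"wrist")[:4]:
        e=r["extent"];w=wpx(e[:2],0.014,o);print(t,round(r["conf"],2),np.round(e),w.round(3),pen(w))
E
```

```text
2.8 [ 0.39652535 -0.01752172  0.22221096] [-3.14125702e+00 -4.63848652e-04  1.43288321e+00] 0.030146766935277534 [[-0.0535 -0.2554]]
clip_1 0.78 [450. 198.  58.  60.] [[ 0.542 -0.067  0.014]] [[ 0.0976 -0.2841]]
clip_1 0.72 [415. 269.  39.  18.] [[ 0.495 -0.152  0.014]] [[ 0.0632 -0.3751]]
bolt_1 0.68 [362. 210.   9.  23.] [[ 0.438 -0.067  0.014]] [[-0.0051 -0.2981]]
bolt_1 0.56 [504. 120.  26.  14.] [[0.604 0.015 0.014]] [[ 0.1473 -0.1948]]
```

View pics/w1.png

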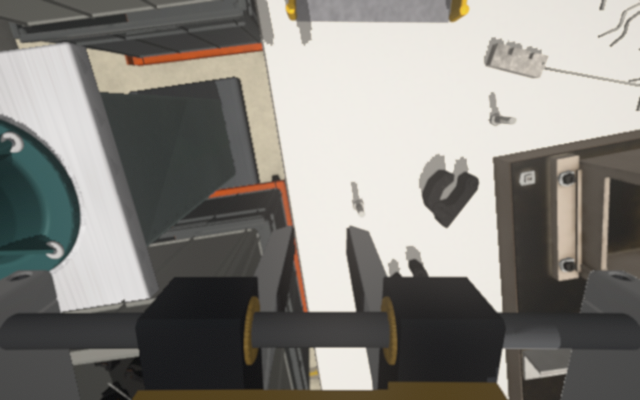

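The wrist view shows clip A at (450,198), clip B half hidden at (415,265), bolt_1 at (360,205), bolt_2 at (505,120) and the press edge near column 500. I'll back up to see both clips.

servo_tool --pt "-1 0.3 0 0 0 0 10" --pt "-1 0.3 0 0 0 0 10" --pt "-1 0.3 0 0 0 0 10" --pt "-1 0.3 0 0 0 0 10"

```text
time: 3.28
tool_pos: [0.4123, -0.1212, 0.2222]
ee_rot: [-3.141, 0.0, 1.433]
wrist_force: [0.2, 0.5, 0.3]
width: 0.0106
finger_force: 0.0
```

servo_tool --pt "-0.7 0.3 0 0 0 0 10" --pt "-0.7 0.3 0 0 0 0 10" --pt "-0.7 0.3 0 0 0 0 10" --pt "-0.7 0.3 0 0 0 0 10" --pt "-0.7 0.3 0 0 0 0 10"

```text
time: 3.7
tool_pos: [0.4321, -0.1914, 0.2225]
ee_rot: [-3.141, -0.002, 1.436]
wrist_force: [-0.1, -0.4, 0.0]
width: 0.01
finger_force: 0.0
```

```bash
cat >> h.py <<'E'
def rectify(a,o,z,x0,x1,y0,y1,s=2500):
    # top-down map in pen coords (mm-grid), up = pen +y, right = +x
    p=robot.camera_params("wrist");K=np.array(p["camera_matrix"]);D=np.array(p["distortion"]);T=np.array(p["tool_from_camera"])
    R=Ro.from_euler('xyz',o["ee_rot"]).as_matrix();M=np.eye(4);M[:3,:3]=R;M[:3,3]=o["tool_pos"];C=np.linalg.inv(M@T)
    xs=np.arange(x0,x1,1/s);ys=np.arange(y1,y0,-1/s);X,Y=np.meshgrid(xs,ys)
    W=O+X[...,None]*EX+Y[...,None]*EY;W=np.dstack([W,np.full(X.shape,z)]).reshape(-1,3)
    uv=cv2.projectPoints(W,cv2.Rodrigues(C[:3,:3])[0],C[:3,3],K,D)[0].reshape(X.shape+(2,)).astype(np.float32)
    im=cv2.remap(a,uv[...,0],uv[...,1],cv2.INTER_LINEAR)
    for v in np.arange(np.ceil(x0/.02)*.02,x1,.02): cv2.line(im,(int((v-x0)*s),0),(int((v-x0)*s),8 if round(v/.02)%5 else 20),(255,0,0),1)
    for v in np.arange(np.ceil(y0/.02)*.02,y1,.02): cv2.line(im,(0,int((y1-v)*s)),(8 if round(v/.02)%5 else 20,int((y1-v)*s)),(255,0,0),1)
    return im
E
python3 - <<'E'
from h import *
o=robot.get_obs();print(o["time"],o["tool_pos"],pen(o["tool_pos"]))
a=snap("wrist")
cv2.imwrite("pics/r2.png",rectify(a,o,0.014,-0.06,0.20,-0.46,-0.22)[:,:,::-1])
for t in ["clip_1","bolt_1"]:
    for r in robot.find_in(t,"wrist")[:4]:
        e=r["extent"];w=wpx(e[:2],0.014,o);print(t,round(r["conf"],2),np.round(e),w.round(3),pen(w))
E
```

```text
3.7 [ 0.43206102 -0.19138263  0.22245963] [[ 0.0059 -0.4225]]
clip_1 0.75 [373. 154.  51.  61.] [[ 0.493 -0.176  0.014]] [[ 0.0645 -0.3991]]
clip_1 0.63 [410.  42.  61.  71.] [[ 0.542 -0.066  0.014]] [[ 0.0977 -0.2828]]
bolt_1 0.48 [310.  56.  12.  17.] [[ 0.438 -0.065  0.014]] [[-0.0063 -0.2966]]
```

View pics/r2.png

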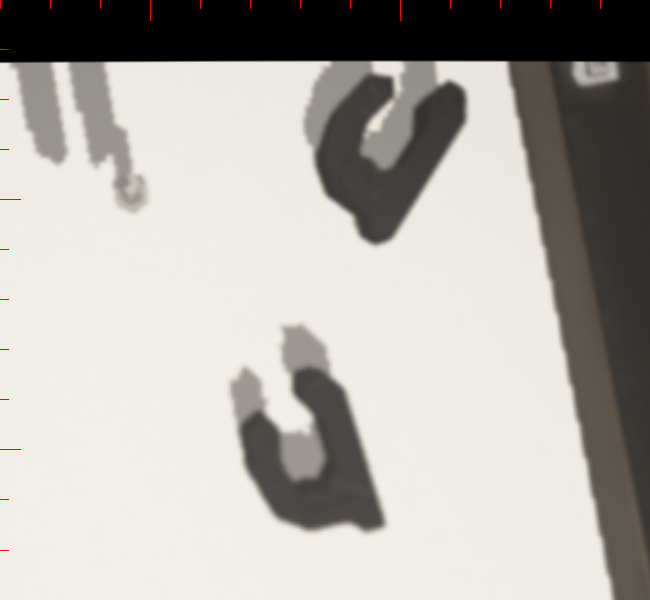

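The rectified view puts clip A at about (0.095,-0.280) in pen coordinates, tilted 31° right. Clip B is at about (0.066,-0.400), tilted 17° left. I'll start on A's flat right side with the fingers as a bar and steer it round into the mouth.

servo_tool --pt "0.6 0.6 0.7 0 0 -0.656 16" --pt "0.6 0.6 0.7 0 0 -0.656 16" --pt "0.6 0.6 0.7 0 0 -0.656 16" --pt "0.6 0.6 0.7 0 0 -0.656 16" --pt "0.6 0.6 0.7 0 0 -0.656 16" --pt "0.6 0.6 0.7 0 0 -0.656 16" --pt "0.6 0.6 0.7 0 0 -0.656 16" --pt "0.6 0.6 0.7 0 0 -0.656 16" --pt "0.6 0.6 0.7 0 0 -0.656 16" --pt "0.6 0.6 0.7 0 0 -0.656 16"

```text
time: 4.68
tool_pos: [0.4994, -0.1411, 0.1529]
ee_rot: [3.141, 0.0, 2.466]
wrist_force: [0.2, -0.1, 0.6]
width: 0.0163
finger_force: 0.0
```

servo_tool --pt "-0.18 0.4 0 0 0 0 16" --pt "-0.18 0.83 0 0 0 0 16" --pt "-0.18 0.83 0 0 0 0 16" --pt "-0.18 0.83 0 0 0 0 16"

```text
time: 5.02
tool_pos: [0.5661, -0.0865, 0.1523]
ee_rot: [3.141, -0.001, 2.468]
wrist_force: [0.0, 0.2, 0.1]
width: 0.0158
finger_force: 0.0
```

Run:
```python
from h import *
o=robot.get_obs();print(o["time"],o["tool_pos"],o["ee_rot"],pen(o["tool_pos"]))
a=snap("wrist")
im=rectify(a,o,0.014,-0.06,0.20,-0.40,-0.18)
q=pen(o["tool_pos"])[0]
al=o["ee_rot"][2]-1.4333
d=np.array([-np.sin(al),np.cos(al)]);e=np.array([np.cos(al),np.sin(al)])
for f in(1,-1):
    c=np.array([q+e*f*w+d*s for w,s in((.008,-.008),(.0205,-.008),(.0205,.008),(.008,.008))])
    cv2.polylines(im,[np.c_[(c[:,0]+.06)*2500,(-.18-c[:,1])*2500].astype(int)],True,(0,0,255),2)
cv2.imwrite("pics/r3.png",im[:,:,::-1])
```

```text
5.0167 [ 0.56613489 -0.08651087  0.15232239] [ 3.14147866e+00 -5.06455271e-04  2.46799316e+00] [[ 0.124  -0.3001]]
```

View pics/r3.png

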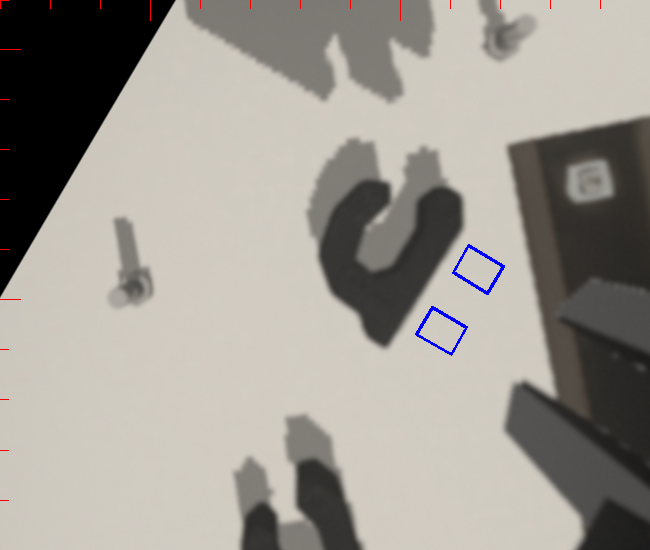

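The finger footprints (blue) sit clear between the clip and the press, so I'll descend and start pushing.

servo_tool --pt "0 0 0.3 0 0 0 16" --pt "0 0 0.6 0 0 0 16" --pt "0 0 0.9 0 0 0 16" --pt "0 0 0.9 0 0 0 16"

```text
time: 5.4
tool_pos: [0.5598, -0.0886, 0.0559]
ee_rot: [-3.136, -0.012, 2.463]
wrist_force: [-0.7, 0.1, -0.9]
width: 0.0159
finger_force: 0.0
```

servo_tool --pt "0 0 0.15 0 0 0 16" --pt "0 0 0.28 0 0 0 16" --pt "0 0 0.36 0 0 0 16" --pt "0 0 0.36 0 0 0 16"

```text
time: 5.73
tool_pos: [0.5642, -0.0892, 0.0259]
ee_rot: [-3.141, -0.002, 2.464]
wrist_force: [-0.5, 0.2, -0.3]
width: 0.0159
finger_force: 0.0
```

servo_tool --pt "0.04 0 0 0 0 0 16" --pt "0.08 0 0 0 0 0 16" --pt "0.12 0 0 0 0 0 16" --pt "0.17 0 0 0 0 0 16" --pt "0.22 0 0 0 0 0 16" --pt "0.27 0 0 0 0 0 16" --pt "0.32 0 0 0 0 0 16" --pt "0.32 0 0 0 0 0 16"

```text
time: 6.4
tool_pos: [0.5396, -0.068, 0.0264]
ee_rot: [-3.142, -0.001, 2.465]
wrist_force: [-0.3, -0.3, 0.3]
width: 0.0162
finger_force: 0.0
```

```bash
cat >> h.py <<'E'
def topclips(fn=None):
    a=snap("top",fn);m=(a.max(axis=2)<95).astype(np.uint8);m[:179]=0;m[250:]=0;m[:,:225]=0;m[:,425:]=0
    n,l,s,ce=cv2.connectedComponentsWithStats(m)
    for i in range(1,n):
        if s[i,4]>25:
            w=px2w("top",np.argwhere(l==i)[:,::-1].astype(float),0.02);p=pen(w)
            print(s[i],p.mean(0).round(3),p.min(0),p.max(0),cv2.minAreaRect(p.astype(np.float32)))
E
python3 - <<'E'
from h import *
topclips("top2.png")
E
```

```text
[ 334  179   60   71 2329] [ 0.039 -0.312] [-0.0863 -0.3928] [ 0.1639 -0.1986] ((0.03762032091617584, -0.3099389672279358), (0.22897304594516754, 0.1941947489976883), 7.573949813842773)
[277 193   8  11  34] [ 0.05  -0.035] [ 0.0362 -0.0468] [ 0.0673 -0.0199] ((0.05325104296207428, -0.03454189747571945), (0.037043020129203796, 0.018132038414478302), 22.073131561279297)
[260 192  38  37 370] [ 0.026 -0.047] [-0.041  -0.0886] [0.0774 0.0314] ((0.017444361001253128, -0.028618846088647842), (0.11844588071107864, 0.11935029178857803), 0.9765383005142212)
[394 203   8  13  73] [ 0.068 -0.414] [ 0.0452 -0.4246] [ 0.0875 -0.4048] ((0.0663575604557991, -0.4146345555782318), (0.019363489001989365, 0.04254770651459694), 89.23353576660156)
[275 224  13  13  47] [-0.044 -0.05 ] [-0.0686 -0.0685] [-0.0299 -0.0289] ((-0.04304603487253189, -0.05324476584792137), (0.04578833654522896, 0.029475951567292213), 52.82907485961914)
```

```bash
cat >> h.py <<'E'
def wview(fn,x0,x1,y0,y1,wd=.016,z=0.02):
    o=robot.get_obs();print(o["time"],o["tool_pos"].round(4) if hasattr(o["tool_pos"],'round') else o["tool_pos"],o["ee_rot"][2],pen(o["tool_pos"]))
    im=rectify(snap("wrist"),o,z,x0,x1,y0,y1);q=pen(o["tool_pos"])[0];al=o["ee_rot"][2]-1.4333
    d=np.array([-np.sin(al),np.cos(al)]);e=np.array([np.cos(al),np.sin(al)]);h=wd/2
    for f in(1,-1):
        c=np.array([q+e*f*w+d*s for w,s in((h,-.008),(h+.0125,-.008),(h+.0125,.008),(h,.008))])
        cv2.polylines(im,[np.c_[(c[:,0]-x0)*2500,(y1-c[:,1])*2500].astype(int)],True,(0,0,255),2)
    cv2.imwrite("pics/"+fn,im[:,:,::-1])
E
python3 - <<'E'
from h import *
wview("r4.png",-.06,.2,-.36,-.14)
E
```

```text
6.45 [ 0.54   -0.0683  0.0264] 2.4651698733710443 [[ 0.0956 -0.2857]]
```

View pics/r4.png

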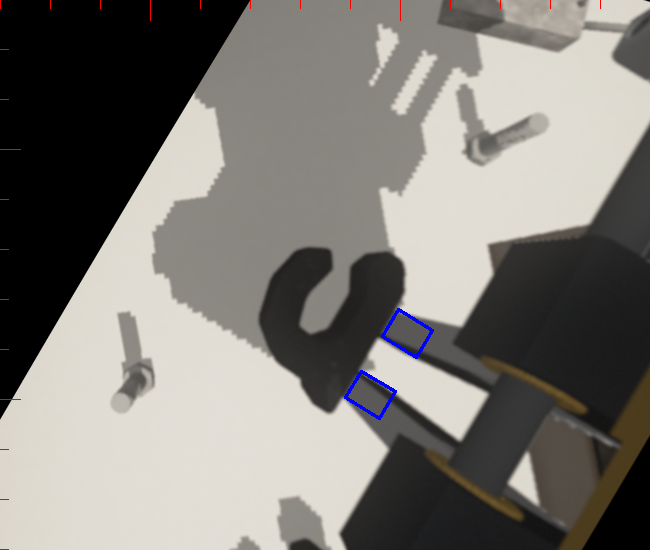

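Clip A lies flush on the bar at about (0.07,-0.265). Next is an arc steering it round to face the pen.

servo_tool --pt "0.098 0.003 0 0 0 0.042 16" --pt "0.196 0.013 0 0 0 0.083 16" --pt "0.293 0.029 0 0 0 0.125 16" --pt "0.388 0.051 0 0 0 0.167 16" --pt "0.482 0.08 0 0 0 0.208 16" --pt "0.574 0.114 0 0 0 0.25 16" --pt "0.664 0.156 0 0 0 0.292 16" --pt "0.75 0.2 0 0 0 0.333 16" --pt "0.75 0.2 0 0 0 0.333 16"

```text
time: 7.25
tool_pos: [0.494, -0.0051, 0.0263]
ee_rot: [-3.141, -0.001, 1.942]
wrist_force: [-0.5, 0.4, -0.3]
width: 0.0157
finger_force: 0.0
```

Run:
```python
from h import *
wview("r5.png",-.1,.2,-.28,-.06)
```

```text
7.25 [ 0.494  -0.0051  0.0263] 1.9416934732816873 [[ 0.0413 -0.2296]]
```

View pics/r5.png

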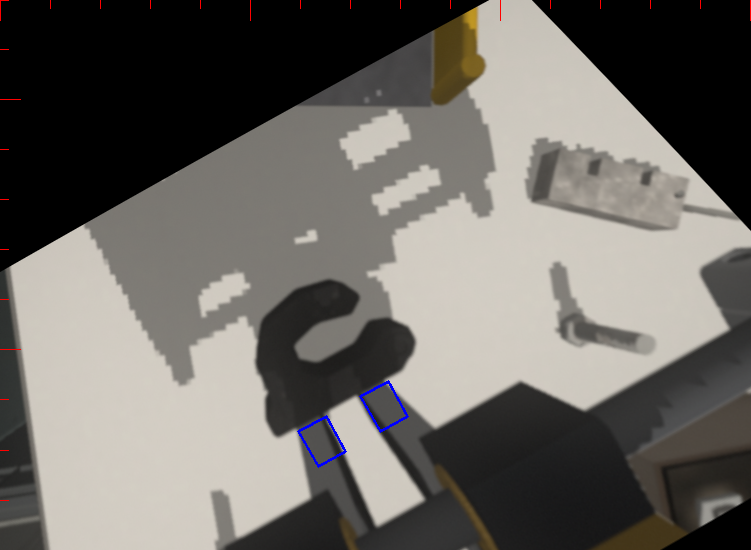

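Still flush, with the clip at about (0.034,-0.206) and the right bead at px (460,65). I'll finish the arc and push straight in.

servo_tool --pt "0.098 0.003 0 0 0 0.042 16" --pt "0.196 0.013 0 0 0 0.083 16" --pt "0.293 0.029 0 0 0 0.125 16" --pt "0.388 0.051 0 0 0 0.167 16" --pt "0.482 0.08 0 0 0 0.208 16" --pt "0.574 0.114 0 0 0 0.25 16" --pt "0.664 0.156 0 0 0 0.292 16" --pt "0.74 0.19 0 0 0 0.324 16" --pt "0.74 0.19 0 0 0 0.324 16"

```text
time: 8.05
tool_pos: [0.4861, 0.0702, 0.0266]
ee_rot: [3.141, -0.0, 1.434]
wrist_force: [0.0, -0.2, 0.7]
width: 0.0159
finger_force: 0.0
```

servo_tool --pt "0.09 0 0 0 0 0 16" --pt "0.18 0 0 0 0 0 16" --pt "0.27 0 0 0 0 0 16" --pt "0.36 0 0 0 0 0 16" --pt "0.45 0 0 0 0 0 16" --pt "0.54 0 0 0 0 0 16" --pt "0.63 0 0 0 0 0 16" --pt "0.72 0 0 0 0 0 16" --pt "0.81 0 0 0 0 0 16" --pt "0.9 0 0 0 0 0 16" --pt "0.9 0 0 0 0 0 16"

```text
time: 8.97
tool_pos: [0.4982, 0.1605, 0.0266]
ee_rot: [3.141, -0.001, 1.434]
wrist_force: [-0.3, 0.1, -0.1]
width: 0.0158
finger_force: 0.0
```

Run:
```python
from h import *
wview("r6.png",-.1,.12,-.1,.14)
a=cv2.imread("pics/r6.png");m=((a.max(2)<75)&(a.max(2)>0)).astype(np.uint8)
n,l,s,c=cv2.connectedComponentsWithStats(m)
for i in range(1,n):
    if s[i,4]>800:
        x,y,w,h,A=s[i];print("dark x %.3f..%.3f y %.3f..%.3f A%d"%(-.1+x/2500,-.1+(x+w)/2500,.14-(y+h)/2500,.14-y/2500,A))
h=cv2.cvtColor(a,cv2.COLOR_BGR2HSV);y=cv2.inRange(h,(15,120,80),(35,255,255))
n,l,s,c=cv2.connectedComponentsWithStats(y)
for i in range(1,n):
    if s[i,4]>300:
        x,yy,w,hh,A=s[i];print("yel x %.3f..%.3f y %.3f..%.3f"%(-.1+x/2500,-.1+(x+w)/2500,.14-(yy+hh)/2500,.14-yy/2500))
```

```text
8.9667 [0.4982 0.1605 0.0266] 1.434222749565369 [[ 0.0224 -0.0649]]
dark x -0.008..0.059 y -0.059..-0.006 A13549
dark x -0.057..0.001 y -0.100..-0.083 A5341
dark x 0.042..0.101 y -0.100..-0.083 A5389
yel x 0.076..0.091 y 0.035..0.057
yel x -0.094..-0.069 y -0.099..0.056
yel x 0.075..0.091 y -0.084..0.035
```

Clip A is flush in the mouth, spanning x -8..59 mm. I'll push 80 mm deeper, then back off, rise and return for B.

servo_tool --pt "0.09 0 0 0 0 0 16" --pt "0.18 0 0 0 0 0 16" --pt "0.27 0 0 0 0 0 16" --pt "0.36 0 0 0 0 0 16" --pt "0.45 0 0 0 0 0 16" --pt "0.54 0 0 0 0 0 16" --pt "0.63 0 0 0 0 0 16" --pt "0.7 0 0 0 0 0 16" --pt "0.75 0 0 0 0 0 16" --pt "0.78 0 0 0 0 0 16" --pt "0.8 0 0 0 0 0 16" --pt "0.8 0 0 0 0 0 16"

```text
time: 10.02
tool_pos: [0.5089, 0.2383, 0.0265]
ee_rot: [-3.142, -0.0, 1.433]
wrist_force: [0.1, -0.4, 0.8]
width: 0.0158
finger_force: 0.0
```

servo_tool --pt "-0.1 0 0 0 0 0 16" --pt "-0.3 0 0 0 0 0 16" --pt "-0.4 0 -0.3 0 0 0 16" --pt "-0.6 0 -0.6 0 0 0 16" --pt "-0.8 0 -1 0 0 0 16" --pt "-0.9 0 -1 0 0 0 16" --pt "-0.9 0 -1 0 0 0 16"

```text
time: 10.6
tool_pos: [0.4983, 0.1465, 0.1301]
ee_rot: [3.135, -0.001, 1.429]
wrist_force: [0.0, -0.2, -0.3]
width: 0.0162
finger_force: 0.0
```

servo_tool --pt "-0.3 0.05 -0.3 0 0 0 16" --pt "-0.6 0.1 -0.6 0 0 0 16" --pt "-1 0.1 -0.9 0 0 0 16" --pt "-1 0.1 -0.9 0 0 0 16"

```text
time: 10.93
tool_pos: [0.4935, 0.0451, 0.2195]
ee_rot: [3.137, 0.001, 1.429]
wrist_force: [0.3, -0.2, 0.8]
width: 0.0161
finger_force: 0.0
```

servo_tool --pt "-0.3 0 0 0 0 0 16" --pt "-0.7 0 0 0 0 0 16" --pt "-1 0 0 0 0 0 16" --pt "-1 0 0 0 0 0 16"

```text
time: 11.27
tool_pos: [0.4775, -0.0543, 0.214]
ee_rot: [-3.138, 0.002, 1.427]
wrist_force: [0.1, 0.1, -0.3]
width: 0.0162
finger_force: 0.0
```

servo_tool --pt "-0.3 0 0 0 0 0 16" --pt "-0.7 0 0 0 0 0 16" --pt "-1 0 0 0 0 0 16" --pt "-1 0 0 0 0 0 16"

```text
time: 11.6
tool_pos: [0.464, -0.1527, 0.214]
ee_rot: [-3.138, 0.001, 1.427]
wrist_force: [0.5, -0.1, -0.8]
width: 0.0161
finger_force: 0.0
```

servo_tool --pt "-0.3 0 0 0 0 0 16" --pt "-0.7 0 0 0 0 0 16" --pt "-0.8 0 0 0 0 0 16" --pt "-0.8 0 0 0 0 0 16"

```text
time: 11.93
tool_pos: [0.4537, -0.2294, 0.2144]
ee_rot: [-3.139, -0.002, 1.43]
wrist_force: [1.5, 0.7, 0.1]
width: 0.0162
finger_force: 0.0
```

Run:
```python
from h import *
wview("r7.png",-.06,.2,-.48,-.26,z=.014)
for r in robot.find_in("clip_1","wrist")[:3]: print(r,pen(wpx(r["extent"][:2],.014,robot.get_obs())))
a=cv2.imread("pics/r7.png");m=((a.max(2)<95)&(a.max(2)>0)).astype(np.uint8)
n,l,s,c=cv2.connectedComponentsWithStats(m)
for i in range(1,n):
    if s[i,4]>800:
        x,y,w,h,A=s[i];p=np.argwhere(l==i)[:,::-1].astype(np.float32)
        print("dark x %.3f..%.3f y %.3f..%.3f A%d"%(-.06+x/2500,-.06+(x+w)/2500,-.26-(y+h)/2500,-.26-y/2500,A),cv2.minAreaRect(p))
topclips("top3.png")
```

```text
11.9333 [ 0.4537 -0.2294  0.2144] 1.4297113215675865 [[ 0.0326 -0.4572]]
{'extent': [351.4, 122.2, 53.2, 63.9], 'conf': 0.95} [[ 0.0655 -0.3959]]
dark x 0.132..0.200 y -0.456..-0.282 A26994 ((565.0, 271.5), (435.0, 168.0), 90.0)
dark x 0.038..0.092 y -0.430..-0.368 A9826 ((304.2313537597656, 357.2557678222656), (164.50540161132812, 108.83116912841797), 72.9794692993164)
[246 194  17  21 244] [0.022 0.046] [-0.0088  0.0232] [0.0567 0.0765] ((0.02128947153687477, 0.048725426197052), (0.06587868928909302, 0.05194101482629776), 8.702232360839844)
[382 203  20  14 138] [ 0.066 -0.401] [ 0.0394 -0.4246] [ 0.0875 -0.3649] ((0.06153146177530289, -0.39858412742614746), (0.04083753004670143, 0.06492847949266434), 16.975507736206055)
[398 204  27  46 436] [-0.009 -0.474] [-0.0621 -0.5114] [ 0.0941 -0.4289] ((0.016001250594854355, -0.4641150236129761), (0.14984072744846344, 0.08311063796281815), 4.745242118835449)
[272 224  15  13  46] [-0.048 -0.047] [-0.069  -0.0648] [-0.0329 -0.0217] ((-0.049602121114730835, -0.044517770409584045), (0.04183940216898918, 0.030311202630400658), 75.80338287353516)
```

Clip A sits in the pen at about (22,47) mm. B is at (62,-403) mm, tilted 17° left. Next I'll place the bar behind it.

servo_tool --pt "0.07 0.2 0.3 0 0 -0.1 16" --pt "0.07 0.43 0.6 0 0 -0.189 16" --pt "0.07 0.43 0.9 0 0 -0.189 16" --pt "0.07 0.43 0.9 0 0 -0.189 16" --pt "0.07 0.43 0.9 0 0 -0.189 16"

```text
time: 12.5
tool_pos: [0.4967, -0.2254, 0.1246]
ee_rot: [-3.138, -0.004, 1.73]
wrist_force: [0.0, 0.7, 0.6]
width: 0.0161
finger_force: 0.0
```

Run:
```python
from h import *
wview("r8.png",-.06,.2,-.48,-.26,z=.014)
a=cv2.imread("pics/r8.png");m=((a.max(2)<95)&(a.max(2)>0)).astype(np.uint8)
n,l,s,c=cv2.connectedComponentsWithStats(m)
for i in range(1,n):
    if s[i,4]>800:
        x,y,w,h,A=s[i];p=np.argwhere(l==i)[:,::-1].astype(np.float32)
        print("dark x %.3f..%.3f y %.3f..%.3f A%d"%(-.06+x/2500,-.06+(x+w)/2500,-.26-(y+h)/2500,-.26-y/2500,A),cv2.minAreaRect(p))
```

```text
12.5 [ 0.4967 -0.2254  0.1246] 1.7303109033821988 [[ 0.0746 -0.4472]]
dark x 0.146..0.200 y -0.447..-0.260 A29257 ((581.5, 233.5), (467.0, 135.0), 90.0)
dark x 0.038..0.092 y -0.431..-0.368 A10637 ((303.45703125, 359.2859191894531), (168.20408630371094, 112.32073211669922), 72.94303131103516)
```

View pics/r8.png

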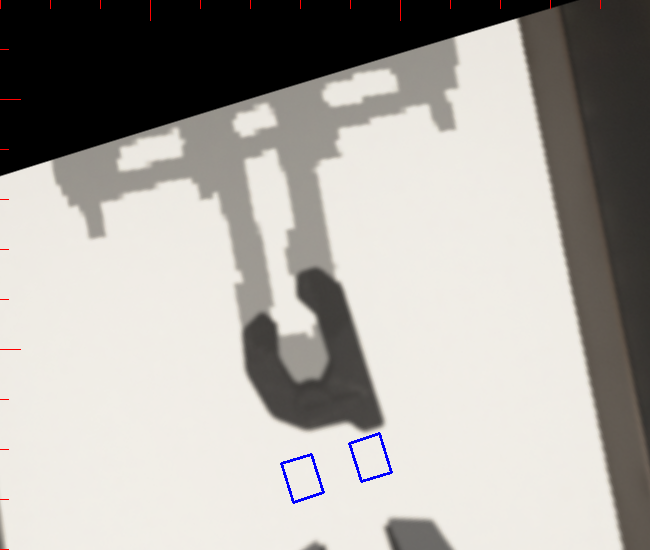

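The clip rear is at about (303..383, 430) px. The right finger would land close to it, so I'll shift back 7 mm, descend, then push on a wide arc.

servo_tool --pt "-0.07 -0.01 0.15 0 0 0 16" --pt "-0.07 -0.01 0.35 0 0 0 16" --pt "-0.07 -0.01 0.55 0 0 0 16" --pt "-0.07 -0.01 0.75 0 0 0 16" --pt "-0.07 -0.01 0.9 0 0 0 16" --pt "-0.07 -0.01 0.98 0 0 0 16" --pt "-0.07 -0.01 0.98 0 0 0 16"

```text
time: 13.13
tool_pos: [0.4978, -0.2347, 0.029]
ee_rot: [3.141, -0.0, 1.729]
wrist_force: [-0.2, -0.2, -0.2]
width: 0.016
finger_force: 0.0
```

servo_tool --pt "0.05 0 0 0 0 0 16" --pt "0.1 0 0 0 0 0 16" --pt "0.15 0 0 0 0 0 16" --pt "0.236 0.001 0 0 0 0.011 16" --pt "0.324 0.003 0 0 0 0.022 16" --pt "0.412 0.007 0 0 0 0.033 16" --pt "0.5 0.012 0 0 0 0.044 16" --pt "0.586 0.019 0 0 0 0.056 16" --pt "0.673 0.027 0 0 0 0.067 16" --pt "0.759 0.037 0 0 0 0.078 16" --pt "0.846 0.049 0 0 0 0.089 16" --pt "0.846 0.049 0 0 0 0.089 16"

```text
time: 14.13
tool_pos: [0.4896, -0.1491, 0.0295]
ee_rot: [3.14, -0.0, 1.591]
wrist_force: [0.3, 0.5, -0.0]
width: 0.016
finger_force: 0.0
```

```bash
cat >> h.py <<'E'
def dark(fn,x0,x1,y0,y1):
    wview(fn,x0,x1,y0,y1)
    a=cv2.imread("pics/"+fn);m=((a.max(2)<75)&(a.max(2)>0)).astype(np.uint8)
    n,l,s,c=cv2.connectedComponentsWithStats(m)
    for i in range(1,n):
        if s[i,4]>800:
            x,y,w,h,A=s[i];print("x %.3f..%.3f y %.3f..%.3f A%d"%(x0+x/2500,x0+(x+w)/2500,y1-(y+h)/2500,y1-y/2500,A),cv2.minAreaRect(np.argwhere(l==i)[:,::-1].astype(np.float32)))
E
python3 - <<'E'
from h import *
dark("r9.png",-.06,.14,-.40,-.2)
E
```

```text
14.1333 [ 0.4896 -0.1491  0.0295] 1.5910451398006797 [[ 0.057  -0.3727]]
x 0.012..0.075 y -0.367..-0.304 A12196 ((245.1418914794922, 349.3986511230469), (167.74533081054688, 116.01513671875), 54.462318420410156)
x 0.080..0.140 y -0.400..-0.382 A5000 ((424.5, 477.5), (43.0, 149.0), 90.0)
```

View pics/r9.png

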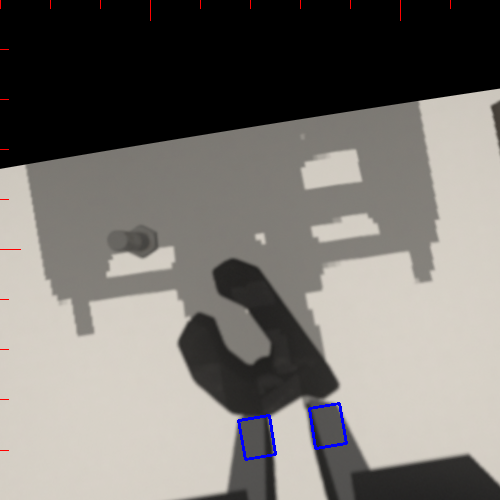

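Clip B has swung to 35° left because its rear heel is off-centre. It is at u 180–335, v 258–415, and bolt_1 is at (130,240). I'll back off and push with closed fingers left of its centre to turn it back.

servo_tool --pt "-0.1 0 0 0 0 0 10" --pt "-0.25 0 0 0 0 0 0" --pt "-0.3 -0.2 0 0 0 0.05 0" --pt "-0.3 -0.46 0 0 0 0.1 0" --pt "-0.2 -0.46 0 0 0 0.1 0" --pt "-0.1 -0.46 0 0 0 0.1 0" --pt "-0.1 -0.46 0 0 0 0.1 0" --pt "-0.1 -0.46 0 0 0 0.1 0"

```text
time: 14.85
tool_pos: [0.4443, -0.1615, 0.0289]
ee_rot: [3.14, 0.001, 1.434]
wrist_force: [0.5, -0.2, 0.4]
width: 0.0004
finger_force: 0.0
```

Run:
```python
from h import *
dark("r10.png",-.06,.14,-.40,-.2);print(robot.get_obs()["width"])
```

```text
14.85 [ 0.4443 -0.1615  0.0289] 1.4344390155499478 [[ 0.0139 -0.3912]]
x 0.012..0.076 y -0.365..-0.304 A11576 ((245.77029418945312, 348.87835693359375), (167.62908935546875, 114.85266876220703), 54.462318420410156)
0.0005415588250120782
```

servo_tool --pt "0.1 0 0 0 0 0 0" --pt "0.18 0 0 0 0 0 0" --pt "0.23 0 0 0 0 0 0" --pt "0.28 0 0 0 0 0 0" --pt "0.33 0 0 0 0 0 0" --pt "0.38 0 0 0 0 0 0" --pt "0.42 0 0 0 0 0 0" --pt "0.42 0 0 0 0 0 0"

```text
time: 15.57
tool_pos: [0.4493, -0.1191, 0.0285]
ee_rot: [3.142, -0.0, 1.434]
wrist_force: [0.2, 0.1, 1.1]
width: 0.0005
finger_force: 0.0
```

Run:
```python
from h import *
dark("r11.png",-.06,.14,-.38,-.18)
```

```text
15.5667 [ 0.4493 -0.1191  0.0285] 1.4335183053714382 [[ 0.0129 -0.3486]]
x 0.018..0.074 y -0.355..-0.289 A11881 ((255.42218017578125, 364.9713439941406), (175.43145751953125, 112.76153564453125), 70.93080139160156)
x -0.044..0.012 y -0.380..-0.338 A4049 ((109.0, 447.5), (103.0, 140.0), 90.0)
x 0.012..0.069 y -0.380..-0.339 A4083 ((251.5, 448.0), (141.0, 102.0), 0.0)
```

servo_tool --pt "0.05 0 0 0 0 0 0" --pt "0.1 0 0 0 0 0 0" --pt "0.15 0 0 0 0 0 0" --pt "0.17 0 0 0 0 0 0" --pt "0.17 0 0 0 0 0 0"

```text
time: 16.03
tool_pos: [0.4516, -0.1025, 0.0285]
ee_rot: [3.142, -0.0, 1.433]
wrist_force: [-0.6, 0.4, 0.1]
width: 0.0006
finger_force: 0.0
```

Run:
```python
from h import *
dark("r12.png",-.06,.14,-.38,-.18)
```

```text
16.0333 [ 0.4516 -0.1025  0.0285] 1.4333372363738128 [[ 0.0129 -0.3319]]
x -0.060..0.140 y -0.380..-0.282 A35068 ((249.5, 377.5), (243.0, 499.0), 90.0)
```

servo_tool --pt "-0.1 0 0 0 0 0 10" --pt "-0.4 0 0 0 0 0 20" --pt "-0.5 0.15 0 0 0 0 20" --pt "-0.55 0.34 0 0 0 0 20" --pt "-0.55 0.34 0 0 0 0 20" --pt "-0.55 0.34 0 0 0 0 20"

```text
time: 16.58
tool_pos: [0.4776, -0.1632, 0.0283]
ee_rot: [-3.141, -0.0, 1.432]
wrist_force: [0.2, -0.4, -0.5]
width: 0.0203
finger_force: 0.0
```

```bash
cat >> h.py <<'E'
def rear(fn,x0,y1,xs):
    m=cv2.imread("pics/"+fn).max(2);m=(m<75)&(m>0)
    # contour bottom of the clip per px column, scanning the blob at top
    for x in xs:
        v=np.flatnonzero(m[:,int((x-x0)*2500)]); print(x,[round(y1-k/2500,3) for k in (v[0],v[-1])] if len(v) else None)
E
python3 - <<'E'
from h import *
dark("r13.png",-.06,.14,-.38,-.18)
rear("r13.png",-.06,-.18,np.arange(.015,.08,.006).round(3))
E
```

```text
16.5833 [ 0.4776 -0.1632  0.0283] 1.431629719684953 [[ 0.0471 -0.3883]]
x 0.023..0.072 y -0.351..-0.284 A11352 ((264.7396240234375, 346.94659423828125), (168.03941345214844, 115.6773452758789), 83.774169921875)
0.015 [np.float64(-0.266), np.float64(-0.266)]
0.021 [np.float64(-0.266), np.float64(-0.266)]
0.027 [np.float64(-0.266), np.float64(-0.332)]
0.033 [np.float64(-0.266), np.float64(-0.34)]
0.039 [np.float64(-0.266), np.float64(-0.344)]
0.045 [np.float64(-0.266), np.float64(-0.346)]
0.051 [np.float64(-0.266), np.float64(-0.346)]
0.057 [np.float64(-0.266), np.float64(-0.379)]
0.063 [np.float64(-0.266), np.float64(-0.35)]
0.069 [np.float64(-0.266), np.float64(-0.35)]
0.075 [np.float64(-0.266), np.float64(-0.266)]
```

B is straightened to 6° and clear of bolt_1. I'll push ahead with the bar centred behind it.

servo_tool --pt "0.12 -0.02 0 0 0 0 20" --pt "0.24 -0.02 0 0 0 0 20" --pt "0.3 -0.02 0 0 0 0 20" --pt "0.36 -0.02 0 0 0 0 20" --pt "0.42 -0.02 0 0 0 0 20" --pt "0.48 -0.02 0 0 0 0 20" --pt "0.54 -0.02 0 0 0 0 20" --pt "0.6 -0.02 0 0 0 0 20" --pt "0.6 -0.02 0 0 0 0 20"

```text
time: 17.38
tool_pos: [0.4841, -0.1014, 0.0285]
ee_rot: [3.142, -0.001, 1.434]
wrist_force: [-0.3, 0.3, -0.3]
width: 0.02
finger_force: 0.0
```

Run:
```python
from h import *
dark("r14.png",-.06,.14,-.36,-.16)
```

```text
17.3833 [ 0.4841 -0.1014  0.0285] 1.4336309328036667 [[ 0.0449 -0.3263]]
x 0.012..0.072 y -0.319..-0.256 A12021 ((244.06564331054688, 330.95098876953125), (167.5312957763672, 114.59689331054688), 62.74467086791992)
x -0.039..0.020 y -0.360..-0.345 A4557 ((125.5, 481.0), (36.0, 145.0), 90.0)
x 0.069..0.127 y -0.360..-0.345 A4553 ((395.0, 481.0), (36.0, 144.0), 90.0)
```

servo_tool --pt "0.07 0 0 0 0 0 20" --pt "0.14 0 0 0 0 0 20" --pt "0.21 0 0 0 0 0 20" --pt "0.28 0 0 0 0 0 20" --pt "0.35 0 0 0 0 0 20" --pt "0.42 0 0 0 0 0 20" --pt "0.49 0 0 0 0 0 20" --pt "0.49 0 0 0 0 0 20"

```text
time: 18.1
tool_pos: [0.4908, -0.0526, 0.0284]
ee_rot: [-3.142, -0.001, 1.434]
wrist_force: [-0.4, -0.3, 0.2]
width: 0.0203
finger_force: 0.0
```

Run:
```python
from h import *
dark("r15.png",-.06,.14,-.31,-.11)
```

```text
18.1 [ 0.4908 -0.0526  0.0284] 1.4340017712504387 [[ 0.0447 -0.277 ]]
x 0.012..0.072 y -0.270..-0.206 A12029 ((242.6578369140625, 332.4549255371094), (167.45509338378906, 115.09100341796875), 61.966148376464844)
x -0.038..0.020 y -0.310..-0.296 A4331 ((126.0, 481.5), (35.0, 144.0), 90.0)
x 0.069..0.127 y -0.310..-0.296 A4397 ((394.0, 481.5), (144.0, 35.0), 0.0)
```

Stable and past the bolt. I'll continue into the pen, easing left a little.

servo_tool --pt "0.08 -0.005 0 0 0 0 20" --pt "0.16 -0.01 0 0 0 0 20" --pt "0.24 -0.016 0 0 0 0 20" --pt "0.32 -0.022 0 0 0 0 20" --pt "0.4 -0.028 0 0 0 0 20" --pt "0.48 -0.034 0 0 0 0 20" --pt "0.56 -0.04 0 0 0 0 20" --pt "0.64 -0.046 0 0 0 0 20" --pt "0.72 -0.052 0 0 0 0 20" --pt "0.8 -0.058 0 0 0 0 20" --pt "0.88 -0.064 0 0 0 0 20" --pt "0.88 -0.064 0 0 0 0 20"

```text
time: 19.15
tool_pos: [0.4965, 0.0356, 0.0285]
ee_rot: [-3.142, -0.001, 1.434]
wrist_force: [-0.2, -0.4, 0.3]
width: 0.0197
finger_force: 0.0
```

Run:
```python
from h import *
dark("r16.png",-.1,.12,-.22,.05)
```

```text
19.15 [0.4965 0.0356 0.0285] 1.434033167480646 [[ 0.0382 -0.1889]]
x -0.074..0.115 y -0.096..-0.066 A11582 ((300.81561279296875, 325.71075439453125), (72.36064910888672, 472.9986572265625), 89.4791488647461)
x 0.005..0.066 y -0.181..-0.118 A12100 ((326.15740966796875, 511.482666015625), (167.8235321044922, 115.0), 61.927513122558594)
x -0.100..-0.087 y -0.220..-0.140 A3811 ((16.0, 575.0), (198.0, 32.0), 90.0)
x -0.044..0.013 y -0.220..-0.208 A3604 ((211.0, 659.0), (30.0, 140.0), 90.0)
x 0.062..0.119 y -0.220..-0.208 A3700 ((475.5, 659.0), (141.0, 30.0), 0.0)
```

servo_tool --pt "0.08 -0.005 0 0 0 0 20" --pt "0.16 -0.01 0 0 0 0 20" --pt "0.24 -0.016 0 0 0 0 20" --pt "0.32 -0.022 0 0 0 0 20" --pt "0.4 -0.028 0 0 0 0 20" --pt "0.48 -0.034 0 0 0 0 20" --pt "0.56 -0.04 0 0 0 0 20" --pt "0.64 -0.046 0 0 0 0 20" --pt "0.72 -0.052 0 0 0 0 20" --pt "0.8 -0.058 0 0 0 0 20" --pt "0.8 -0.058 0 0 0 0 20"

```text
time: 20.12
tool_pos: [0.5018, 0.1156, 0.0285]
ee_rot: [3.141, -0.001, 1.434]
wrist_force: [-0.2, -0.6, -0.5]
width: 0.0201
finger_force: 0.0
```

servo_tool --pt "0.08 0 0 0 0 0 20" --pt "0.15 0 0 0 0 0 20" --pt "0.22 0 0 0 0 0 20" --pt "0.28 0 0 0 0 0 20" --pt "0.34 0 0 0 0 0 20" --pt "0.38 0 0 0 0 0 20" --pt "0.42 0 0 0 0 0 20" --pt "0.42 0 0 0 0 0 20"

```text
time: 20.78
tool_pos: [0.5076, 0.1564, 0.0285]
ee_rot: [3.142, -0.0, 1.433]
wrist_force: [0.3, 0.2, -0.2]
width: 0.0197
finger_force: 0.0
```

servo_tool --pt "-0.05 0 0 0 0 0 20" --pt "-0.25 0 0 0 0 0 20" --pt "-0.4 0 -0.3 0 0 0 20" --pt "-0.5 0 -0.6 0 0 0 20" --pt "-0.6 0 -1 0 0 0 20" --pt "-0.6 0 -1 0 0 0 20"

```text
time: 21.28
tool_pos: [0.5037, 0.0945, 0.1372]
ee_rot: [3.127, -0.002, 1.43]
wrist_force: [1.1, 0.7, 1.0]
width: 0.0202
finger_force: 0.0
```

servo_tool --pt "-0.2 0 -0.3 0 0 0 20" --pt "-0.4 0 -0.6 0 0 0 20" --pt "-0.8 0 -0.9 0 0 0 20" --pt "-0.8 0 -0.9 0 0 0 20" --pt "-0.8 0 -0.9 0 0 0 20"

```text
time: 21.7
tool_pos: [0.4893, 0.015, 0.2212]
ee_rot: [3.136, -0.0, 1.429]
wrist_force: [-0.2, -0.0, -0.6]
width: 0.0201
finger_force: 0.0
```

Run:
```python
from h import *
dark("r17.png",-.12,.12,-.14,.11)
a=cv2.imread("pics/r17.png");h=cv2.cvtColor(a,cv2.COLOR_BGR2HSV);y=cv2.inRange(h,(15,120,80),(35,255,255))
n,l,s,c=cv2.connectedComponentsWithStats(y)
for i in range(1,n):
    if s[i,4]>300:
        x,yy,w,hh,A=s[i];print("yel x %.3f..%.3f y %.3f..%.3f"%(-.12+x/2500,-.12+(x+w)/2500,.11-(yy+hh)/2500,.11-yy/2500))
topclips("top4.png")
b=cv2.imread("pics/top4.png");c=cv2.imread("pics/top1.png")
d=(cv2.absdiff(b,c).max(2)>40).astype(np.uint8);d[:160]=0;d[255:]=0
n,l,s,_=cv2.connectedComponentsWithStats(d);print([q.tolist() for q in s[1:] if q[4]>4])
cv2.imwrite("pics/fin.png",np.vstack([cv2.resize(b[160:250,225:445],None,fx=3.3,fy=3.3,interpolation=2),cv2.resize(a,(726,290))[:, :726]]) if 1 else b)
```

```text
21.7 [0.4893 0.015  0.2212] 1.4286856581628862 [[ 0.0339 -0.2103]]
x -0.113..0.120 y -0.063..-0.034 A7966 ((307.864013671875, 395.80999755859375), (581.9955444335938, 71.89398193359375), 0.22381049394607544)
x -0.120..-0.108 y -0.140..-0.126 A1019 ((15.0, 606.5), (35.0, 30.0), 90.0)
yel x -0.091..-0.074 y -0.095..-0.035
yel x 0.079..0.090 y -0.096..-0.035
[ 325  179   47   71 1084] [ 0.087 -0.261] [-0.0767 -0.3277] [ 0.1543 -0.1709] ((0.03126142919063568, -0.25834253430366516), (0.2290797084569931, 0.1512976437807083), 7.125147819519043)
[245 193  43  26 624] [0.024 0.012] [-0.0263 -0.0583] [0.0595 0.0759] ((0.024438923224806786, 0.010360948741436005), (0.0799092948436737, 0.1366918683052063), 11.633633613586426)
[323 202  26  26 476] [ 0.017 -0.219] [-0.0145 -0.2621] [ 0.0583 -0.1756] ((0.022022895514965057, -0.2188652902841568), (0.07316924631595612, 0.08597543835639954), 0.442428857088089)
[321 245  15   5  59] [-0.085 -0.204] [-0.0942 -0.2284] [-0.0774 -0.1837] ((-0.08497593551874161, -0.20664291083812714), (0.012779321521520615, 0.04472764581441879), 7.495874404907227)
[[312, 160, 91, 95, 5033], [235, 193, 55, 46, 1607], [181, 211, 54, 44, 1888], [242, 238, 30, 10, 210]]
```

View pics/fin.png

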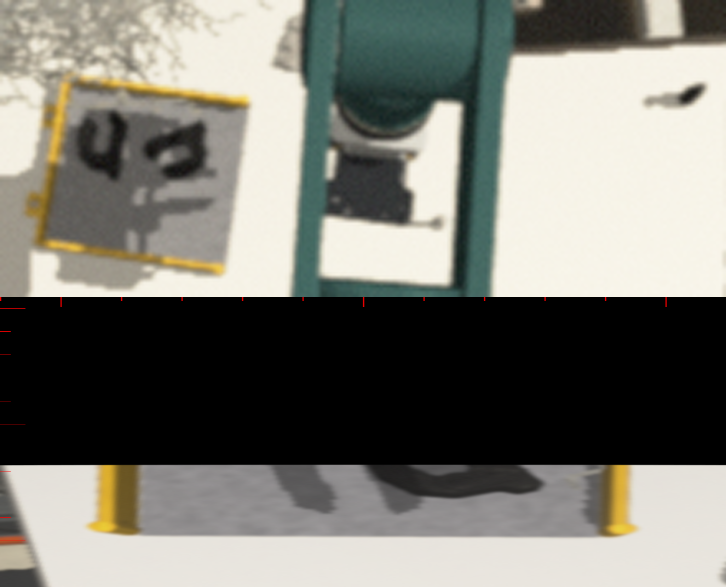

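The final view shows both clips flat and well inside the pen. B's rear is about 30 mm in from the mouth, bolt_1 and the punch have not moved, and the arm is clear. I'll hand in.

```bash
python3 -c "
from bench import robot
print(robot.close_job())"
```

```text
the job is handed in; nothing more can be done
None
```

Both clips were swept into the pen and lie flat inside it, clear of the mouth line; the job was handed in at about 22 s, but no verdict came back, and I saw bolt_1 and the punch unmoved while not rechecking every other bystander.

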